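# Fetch the jar from behind the rum bottle and the shaker

### The job

Clear the rum bottle and the steel shaker off the marble board onto the green tray, and only then take out the yellow-capped jar behind them and stand it in the middle of the white saucer. After that, put the rum bottle back in the middle of the cork coaster and the shaker back in the middle of the blue coaster, both upright. Set each one down gently without dropping it, let nothing fall over, and leave the cups, the strainer and the bottle opener where they are.

Things in the scene. Friction and masses are not known exactly. Their poses are not given: they have to be found in the camera images.
- rum_bottle: Loose sealed rum bottle, round and upright, amber glass with a blank paper label and a black cap; 215 mm tall, 0.6 kg. Body 66 mm in diameter up to 125 mm, tapering to a 29 mm neck at 160 mm; the cap, the best place to grip, is 32 mm in diameter from 180 to 215 mm. Origin: centre of its underside, z up along the bottle. At the start it stands on the cork coaster.
- shaker: Loose closed cocktail shaker, round and upright, stainless steel; 195 mm tall, 0.4 kg. 60 mm in diameter at the foot, 72 mm from 120 to 138 mm, tapering to a cylindrical cap 40 mm in diameter from 160 to 195 mm, the best place to grip. Origin: centre of its underside, z up. At the start it stands on the blue coaster.
- jar: Loose empty clear-glass jar with a yellow twist cap, round and upright; 95 mm tall, 0.22 kg. Glass 64 mm in diameter up to 68 mm, cap 60 mm in diameter from 76 to 95 mm. Origin: centre of its underside, z up. At the start it stands on the board about 90 mm from the bottle and from the shaker, behind the pair of them; a gripper reaching down for it would hit them.
- cork_coaster: Fixed round cork coaster, 94 mm in diameter, 6 mm thick, on the round white marble board (260 mm in diameter, 12 mm thick, fixed); the rum bottle's place. Origin: centre of its underside, 12 mm above the sideboard; the top is 6 mm above the origin.
- blue_coaster: Fixed round blue ceramic coaster, 94 mm in diameter, 6 mm thick, on the same marble board about 126 mm from the cork one; the shaker's place. Either may be on the left. Origin: centre of its underside; the top is 6 mm above the origin.
- side_tray: Fixed green rectangular tray, the side area: 240 mm along its x axis, 170 mm along its y axis, rim 18 mm high, walls and floor 5 mm thick. On the left or the right of the board. Origin: centre of its underside; the inner floor is 5 mm above the origin. The bottle and the shaker fit side by side along its x axis.
- saucer: Fixed white ceramic saucer, 150 mm across the rim, 16 mm high, on the other side of the board from the tray. Its inner floor is flat over a diameter of 100 mm and lies 6 mm above the origin. Origin: centre of its underside.
- cups: Bystander: loose stack of three clear plastic cups, 84 mm in diameter at the rim, 134 mm tall. Origin: centre of its underside. Not to be moved.
- strainer: Bystander: loose stainless steel strainer, a bowl 80 mm across and 28 mm high with a 110 mm handle along its x axis. Origin: centre of the bowl's underside. Not to be moved.
- opener: Bystander: loose flat aluminium bottle opener, 113 mm long along its x axis, 34 mm wide, 6 mm thick, lying on the marble board on the side away from the jar. Origin: on its underside, near its middle. Not to be moved.

How it is judged:
By the outcome, as a careful person would: the job done as asked, in the order asked, and still so for the second after the job is handed in, with the robot touching nothing.
It also fails if it takes over 128 s, if anything falls off the work surface, if the arm or the gripper's body presses on something with over 40 N, if the wrist force passes 120 N, or if a joint passes its speed limit or range.

### The arm

A 6-joint arm with a two-finger parallel gripper is mounted at the origin on the work surface. World frame = base frame: x ahead of the robot, y to its left, z up, the work surface at z = 0. Lengths are in m, angles in rad, forces in N, time in s.
With the tool pointing down it reaches from about 0.25 to 0.725 m from the base axis. Payload 4 kg.
Tool frame: the origin (TCP) lies midway between the tips of the shut fingers; the grasp point (between the pads) lies 19 mm behind it; z points along the fingers, y is the line along which they close (so a half turn about z gives the same grasp; the last joint's range is limited). The gripper opens to 85 mm and grips with 20 to 120 N. Pads are 22 mm wide; open, the fingers measure 114 mm over their backs; the gripper's body (76 mm by 85 mm) begins 54 mm behind the grasp point. The pads swing forward as they close: fully open they stand 13 mm farther back than shut.
Start: joints at [-1.169, 0.241, 0.005, 1.335, 0, 1.571], TCP at [0.196, -0.46, 0.231] pointing down, gripper open.
Joint ranges: [-2.72, 2.72], [-1.05, 1.87], [-1.09, 1.28], [-1.99, 2.15], [-1.42, 1.44], [-3.14, 3.14]. Speed limits (rad/s): [2.79, 2.79, 3.14, 3.14, 3.14, 3.14].

### API

Orientations are given as a unit quaternion [x, y, z, w].
In Python, from workcell import get_obs, imaging, workorder gives the robot as it stands.
- The arm moves only by the tool step_hand, called after "Request:" as name(argument=value, ...) on one line, values as JSON. Schema: {"type":"object","properties":{"moves":{"type":"array","items":{"type":"array","items":{"type":"number"},"minItems":7,"maxItems":7},"minItems":1,"maxItems":10},"only":{"type":"string"},"quiet":{"type":"boolean"},"lines":{"type":"string"}},"required":["moves"],"additionalProperties":false}. moves is a list of rows, 1 to 10 of them, each of 7 numbers: a rotation vector rx, ry, rz in shares of 180 degrees (1.0 is 180 degrees), then dx, dy, dz in normalised numbers (1 is 1 m), then the finger opening in m; each row is the pose to reach, as a shift and turn from the pose commanded when the call began, along the tool's axes at that moment; what a row does not reach only later rows make up. A row lasts 1/8 s, in which the tool goes at most 0.0625 m and 0.188 rad, less where a joint would pass 70% of its speed; a pose out of reach is approached as far as the arm can. The fingers move at their own pace and stop on an object; the grip force is fixed at half the most. Time passes only in rows, so rows that do not move let the fingers close. The tool returns the time, the measured TCP pose, the force, the opening and the grip force at its end. only (a regular expression) keeps the lines of the reply that match it, lines (a string "A,B") keeps lines A to B, and quiet returns only ok. A shift or turn number past 1, either way, is cut back to 1. Input that does not fit is refused with a message, and nothing moves.
- get_obs(): the state, without advancing time (a new reading comes with each control period).
- imaging.camera(name): name is "scene" or "top" or "wrist"; returns (picture, depth): 384x512x3 uint8, red, green, blue; 384x512 float32, m along the optical axis (not along the pixel's ray), 0 where there is no reading.
- imaging.calibration(name): a dict with "mtx" (3x3 intrinsics, pixels), "R" (3x3) and "t" (3): a world point X has camera coordinates R X + t. Camera axes: x right, y down, z forward; pixel columns grow to the right and rows downward; lengths in m; the calibration is good to about 2 mm. A picture is of the moment at which its call begins: read the wrist's pose just before it. calibration takes no time and is no camera call; for the wrist camera it gives the pose at the moment of the call.
- workorder.job_done(): hands the job in; it is judged then, once.
The state is a dict: "clock": time; "joint_pos": joint angles; "joint_vel": joint speeds; "tau": joint torques, N m; "eef_pos": TCP position; "tool_rot": TCP orientation; "ft_force": force on the tool from outside, world axes, zero at the start; "ft_torque": the same for the moment, N m; "grip_width": finger opening in m; "grasp_force": force on a finger pad.
Only numpy, scipy, OpenCV 4.12 (cv2) and the standard library are available. Lean on these libraries where they do the work, as an engineer would, in place of code of your own. Each camera call takes 0.05 s, during which the arm holds its last target. There are 200 camera calls.

## Working session

There is one attempt and no reset: what is moved stays moved. The work goes in short steps, Python scripts to look and compute and a tool call to move; the robot and the scene stay as the last step left them, time stands still between calls to the robot, and variables do not carry over. Pictures are saved under pics/ and viewed, at most 14 in all, crops included, and the job is handed in when it is done.

```bash
mkdir -p pics; ls; cat > h.py <<'E'
import numpy as np, cv2
from workcell import get_obs, imaging, workorder
def snap(n,f):
    c=imaging.calibration(n); p,d=imaging.camera(n); cv2.imwrite(f'pics/{f}.png',p[:,:,::-1]); np.savez(f'pics/{f}.npz',p=p,d=d,**{k:np.array(c[k]) for k in('mtx','R','t')}); return p,d
def cloud(f):
    z=np.load(f'pics/{f}.npz'); d=z['d']; v,u=np.mgrid[:384,:512]
    r=np.stack([u,v,np.ones_like(u)],-1)@np.linalg.inv(z['mtx']).T*d[...,None]
    return (r-z['t'])@z['R'], d>0, z
def onplane(f,u,v,h):
    z=np.load(f'pics/{f}.npz'); R=z['R']; c=-R.T@z['t']; r=R.T@np.linalg.inv(z['mtx'])@[u,v,1]; return c+r*(h-c[2])/r[2]
E
python3 - <<'E'
from h import *
for n in('top','scene'): 
    snap(n,n+'0'); c=imaging.calibration(n); print(n,-c['R'].T@c['t'],c['R'].round(2).tolist(),c['mtx'].tolist())
o=get_obs(); print({k:np.round(v,3).tolist() for k,v in o.items()})
E
```

```text
pics
top [0.36024691 0.01587413 0.8909927 ] [[-0.13, -0.99, 0.0], [-0.97, 0.13, -0.22], [0.22, -0.03, -0.98]] [[391.7344726002874, 0.0, 254.86836476672508], [0.0, 391.7344726002874, 190.3388603397757], [0.0, 0.0, 1.0]]
scene [ 1.26469236 -0.35441209  0.53232276] [[0.45, 0.89, 0.01], [0.47, -0.23, -0.85], [-0.76, 0.39, -0.52]] [[388.6030466636274, 0.0, 254.12716668344012], [0.0, 388.6030466636274, 197.61773065732856], [0.0, 0.0, 1.0]]
{'clock': 0.1, 'joint_pos': [-1.169, 0.241, 0.004, 1.335, -0.0, 1.571], 'joint_vel': [0.0, -0.001, 0.002, -0.001, -0.001, -0.001], 'tau': [-0.0, -37.314, 25.301, 0.011, 0.0, 0.0], 'eef_pos': [0.195, -0.46, 0.23], 'tool_rot': [0.98, 0.2, -0.0, -0.001], 'ft_force': [0.146, 0.712, 0.298], 'ft_torque': [0.026, -0.011, 0.033], 'grasp_force': 0.0, 'grip_width': 0.086}
```

View pics/top0.png

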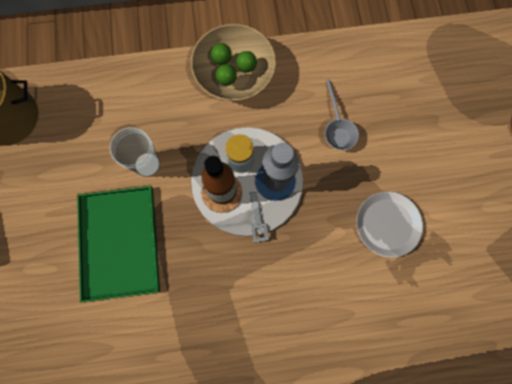

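View pics/scene0.png

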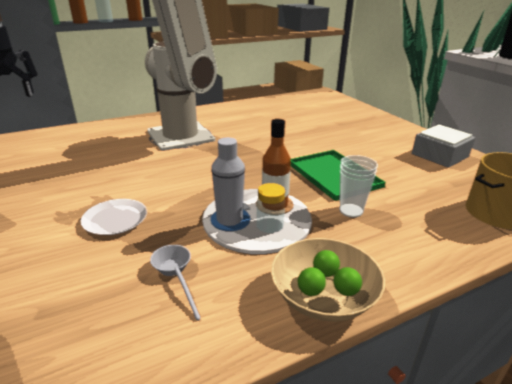

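The top view has +x up and +y left. It shows the bottle cap at about (212,163), the shaker cap at (283,153), the jar cap at (239,150), the tray centred at (119,243) on the left and the saucer at (390,224) on the right. The cups (135,150), strainer (341,135) and opener (259,217) stand clear of them. In the scene view the bottle cap is at (278,127), the shaker cap at (229,147) and the jar cap at (272,197).

```bash
python3 - <<'E'
from h import *
from scipy.optimize import least_squares
def circ(P):
    f=least_squares(lambda q:np.hypot(P[:,0]-q[0],P[:,1]-q[1])-q[2],[*P[:,:2].mean(0),.03],loss='soft_l1',f_scale=.001); return f.x.round(4)
for f,s in(('top0',dict(bottle=(212,163),shaker=(283,153),jar=(239,150),saucer=(390,224),tray=(119,243),cork=(238,198),blue=(262,190),board=(290,205),table=(200,300))),('scene0',dict(bottle=(278,123),shaker=(228,143),jar=(272,190),saucer=(113,217),blue=(243,218),board=(260,235),table=(150,190)))):
    X,ok,z=cloud(f)
    for n,(u,v) in s.items(): print(f,n,X[v,u].round(4))
    for n,h in(('bottle',.233),('shaker',.213),('jar',.107)):
        u,v=s[n]; c=X[v,u,:2]
        m=ok&(abs(X[...,2]-h)<.006)&(np.hypot(*(np.moveaxis(X[...,:2]-c,-1,0)))<.06)
        P=X[m]; print(f,n,'top',m.sum(),np.median(P,0).round(4),'ext',P.min(0).round(3),P.max(0).round(3))
    hsv=cv2.cvtColor(z['p'],cv2.COLOR_RGB2HSV)
    # saucer: white pixels near
    u,v=s['saucer']; c=X[v,u,:2]
    m=ok&(np.hypot(*(np.moveaxis(X[...,:2]-c,-1,0)))<.13)&(X[...,2]>.006)&(X[...,2]<.03)
    P=X[m]; hull=cv2.convexHull(P[:,:2].astype(np.float32))[:,0]; print(f,'saucer',circ(hull),np.percentile(P[:,2],[5,50,95]).round(4))
    m=ok&(hsv[...,0]>45)&(hsv[...,0]<80)&(hsv[...,1]>150)&(X[...,2]<.04)&(X[...,0]<.5)
    P=X[m]; (c,wh,a)=cv2.minAreaRect(P[:,:2].astype(np.float32)); print(f,'tray',np.round(c,4),np.round(wh,4),a,np.percentile(P[:,2],[5,50,95]).round(4))
    for n,lo,hi in(('blue',100,120),):
        m=ok&(hsv[...,0]>lo)&(hsv[...,0]<hi)&(hsv[...,1]>120)&(abs(X[...,2]-.018)<.006)&(abs(X[...,0]-.4)<.2)&(abs(X[...,1])<.2)
        P=X[m]; hull=cv2.convexHull(P[:,:2].astype(np.float32))[:,0]; print(f,n,m.sum(),circ(hull),np.median(P[:,2]).round(4))
    u,v=s['board']; c=X[v,u,:2]
    m=ok&(np.hypot(*(np.moveaxis(X[...,:2]-c,-1,0)))<.25)&(abs(X[...,2]-.012)<.004)&(hsv[...,1]<40)&(X[...,1]>-.12)
    P=X[m]; hull=cv2.convexHull(P[:,:2].astype(np.float32))[:,0]; print(f,'board',m.sum(),circ(hull),np.median(P[:,2]).round(4))
E
```

```text
top0 bottle [0.5645 0.0623 0.2331]
top0 shaker [ 0.5723 -0.0658  0.2133]
top0 jar [0.625  0.0119 0.1052]
top0 saucer [ 0.4375 -0.3062  0.0073]
top0 tray [0.4769 0.306  0.0058]
top0 cork [0.5417 0.0281 0.0151]
top0 blue [ 0.5526 -0.0286  0.0166]
top0 board [0.3602 0.0159 0.891 ]
top0 table [ 0.3295  0.1395 -0.0011]
top0 bottle top 253 [0.5628 0.062  0.2322] ext [0.548 0.047 0.227] [0.578 0.077 0.235]
top0 shaker top 368 [ 0.5724 -0.0637  0.2125] ext [ 0.554 -0.083  0.207] [ 0.593 -0.044  0.216]
top0 jar top 607 [0.63   0.0121 0.1065] ext [ 0.602 -0.017  0.101] [0.66  0.041 0.111]
top0 saucer [ 0.4381 -0.3002  0.0741] [0.0062 0.0091 0.0165]
top0 tray [0.4311 0.3081] [0.1681 0.1382] 89.6469955444336 [0.0018 0.0043 0.0138]
top0 blue 379 [ 0.5699 -0.0616  0.0428] 0.0175
top0 board 2879 [0.5642 0.0035 0.1201] 0.0115
scene0 bottle [0.5779 0.0565 0.2342]
scene0 shaker [ 0.5868 -0.0654  0.2141]
scene0 jar [0.6347 0.0146 0.1076]
scene0 saucer [ 0.4296 -0.3015  0.0068]
scene0 blue [ 0.5868 -0.0328  0.019 ]
scene0 board [ 0.6557 -0.0241  0.013 ]
scene0 table [ 0.3309 -0.1888  0.0007]
scene0 bottle top 100 [0.5718 0.0608 0.2336] ext [0.551 0.048 0.227] [0.581 0.079 0.236]
scene0 shaker top 171 [ 0.5808 -0.0647  0.2139] ext [ 0.555 -0.082  0.207] [ 0.595 -0.043  0.216]
scene0 jar top 426 [0.6339 0.015  0.1082] ext [ 0.578 -0.016  0.101] [0.664 0.061 0.113]
scene0 saucer [ 0.4384 -0.2976  0.0739] [0.0064 0.0084 0.0172]
scene0 tray [0.4296 0.3106] [0.1707 0.1407] 89.71151733398438 [0.005  0.0068 0.0164]
scene0 blue 105 [ 0.5735 -0.0605  0.0425] 0.0193
scene0 board 2857 [0.5874 0.0044 0.1278] 0.0135
```

```bash
python3 - <<'E'
import cv2
a=cv2.imread('pics/top0.png')[115:255,170:330]; b=cv2.imread('pics/scene0.png')[110:260,190:330]
cv2.imwrite('pics/c1.png',cv2.hconcat([cv2.resize(a,(400,350),interpolation=3),cv2.resize(b,(327,350),interpolation=3)]))
E
```

```text
(no output)
```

View pics/c1.png

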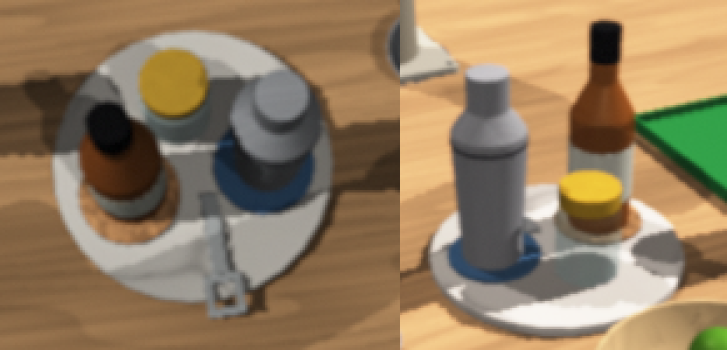

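The crop confirms that all three containers are upright, that the opener's handle points between the two coasters, and that the jar stands behind the pair. Next I redo the tray fit, which I had clipped, and locate the cups and strainer.

```bash
cat >> h.py <<'E'
from scipy.spatial.transform import Rotation as Ro
def go(*W,yaw=np.pi/2):
    "shift in tool axes from now to world TCP targets, and remaining turn"
    o=get_obs(); R=Ro.from_quat(o['tool_rot']); T=Ro.from_euler('z',yaw)*Ro.from_euler('x',np.pi)
    print('eef',np.round(o['eef_pos'],4),'rot',(R.inv()*T).as_rotvec().round(4),'F',np.round(o['ft_force'],1),'w',round(float(o['grip_width']),4),'g',round(float(o['grasp_force']),1),'t',round(o['clock'],2))
    for w in W: print(w,'->',R.inv().apply(np.array(w)-o['eef_pos']).round(4))
E
python3 - <<'E'
from h import *
for f in('top0','scene0'):
    X,ok,z=cloud(f); hsv=cv2.cvtColor(z['p'],cv2.COLOR_RGB2HSV)
    m=ok&(hsv[...,0]>45)&(hsv[...,0]<80)&(hsv[...,1]>150)&(X[...,2]<.04)&(X[...,1]>.15)&(X[...,0]<.62)&(X[...,0]>.2)&(X[...,1]<.45)
    n,l,st,_=cv2.connectedComponentsWithStats(m.astype(np.uint8)); m=l==1+np.argmax(st[1:,4])
    P=X[m]; (c,wh,a)=cv2.minAreaRect(P[:,:2].astype(np.float32)); print(f,'tray',np.round(c,4),np.round(wh,4),a,cv2.boxPoints((c,wh,a)).round(3).tolist())
    m=ok&(X[...,2]>.03)&(X[...,0]>.5)&(X[...,0]<.75)&(X[...,1]>.13)&(X[...,1]<.33)&(X[...,2]<.16); P=X[m]; print('cups',P.min(0).round(3),P.max(0).round(3))
    m=ok&(X[...,2]>.012)&(X[...,2]<.04)&(X[...,0]>.5)&(X[...,0]<.85)&(X[...,1]>-.35)&(X[...,1]<-.15); P=X[m]; print('strainer',P.min(0).round(3),P.max(0).round(3))
go((.5645,.0628,.33))
E
```

```text
top0 tray [0.4789 0.3076] [0.1679 0.2341] 89.50294494628906 [[0.3610000014305115, 0.22499999403953552], [0.5950000286102295, 0.22300000488758087], [0.597000002861023, 0.39100000262260437], [0.3630000054836273, 0.3930000066757202]]
cups [0.611 0.19  0.03 ] [0.694 0.274 0.137]
strainer [ 0.5   -0.337  0.012] [ 0.79  -0.19   0.032]
scene0 tray [0.4798 0.3103] [0.1707 0.241 ] 89.67506408691406 [[0.35899999737739563, 0.22599999606609344], [0.6000000238418579, 0.2240000069141388], [0.6010000109672546, 0.39500001072883606], [0.36000001430511475, 0.3959999978542328]]
cups [0.612 0.192 0.03 ] [0.697 0.275 0.137]
strainer [ 0.501 -0.333  0.012] [ 0.803 -0.187  0.032]
eef [ 0.1953 -0.4597  0.2305] rot [-1.700e-03 -1.100e-03 -1.169e+00] F [0.1 0.7 0.3] w 0.0858 g 0.0 t 0.1
(0.5645, 0.0628, 0.33) -> [ 0.5441 -0.3367 -0.0989]
```

Careful with the scale: turns go in shares of 180 degrees. That gives: -1.169 rad is -0.3721.

Request:
step_hand(moves=[[0, 0, -0.0573, 0.04, -0.02, -0.05, 0.06], [0, 0, -0.1146, 0.09, -0.05, -0.08, 0.06], [0, 0, -0.1719, 0.14, -0.08, -0.099, 0.06], [0, 0, -0.2292, 0.19, -0.115, -0.099, 0.06], [0, 0, -0.2865, 0.24, -0.15, -0.099, 0.06], [0, 0, -0.3438, 0.29, -0.18, -0.099, 0.06], [0, 0, -0.3721, 0.34, -0.21, -0.099, 0.06], [0, 0, -0.3721, 0.39, -0.24, -0.099, 0.06], [0, 0, -0.3721, 0.44, -0.272, -0.099, 0.06], [0, 0, -0.3721, 0.49, -0.303, -0.099, 0.06]])

```text
clock: 1.35
eef_pos: [0.5287, 0.0121, 0.3299]
tool_rot: [0.707, 0.707, -0.0, -0.0]
ft_force: [1.3, -0.5, 0.3]
grip_width: 0.0598
grasp_force: 0.0
```

```bash
python3 -c "
from h import *
go((.5645,.0628,.32),(.5645,.0628,.197))
snap('wrist','w1');snap('top','t1')
c=imaging.calibration('wrist');print(-c['R'].T@c['t'],c['R'].round(2).tolist())"
```

```text
eef [0.5287 0.0121 0.3299] rot [-0.0007  0.0003  0.0003] F [ 1.3 -0.5  0.3] w 0.0598 g 0.0 t 1.35
(0.5645, 0.0628, 0.32) -> [0.0507 0.0359 0.0099]
(0.5645, 0.0628, 0.197) -> [0.0507 0.0359 0.1329]
[0.52898597 0.08874055 0.46989025] [[1.0, 0.01, -0.0], [0.01, -0.96, 0.29], [-0.0, -0.29, -0.96]]
```

View pics/w1.png

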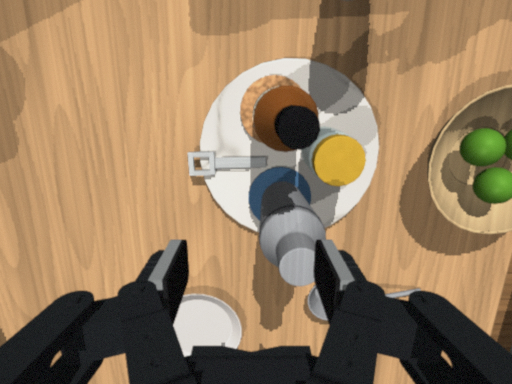

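In the wrist view the bottle cap's top is at about (297,127), the jar cap at (339,160), the shaker cap at (298,262) and the opener at (228,162). I triangulate these against the top view.

```bash
python3 - <<'E'
from h import *
for n,a,b,h in(('bottle',(297,127),(212,163),.233),('jar',(339,160),(239.5,149.5),.107),('shaker',(298,265),(283,152),.213)):
    L=[]
    for f,p in(('w1',a),('top0',b)):
        z=np.load(f'pics/{f}.npz'); L.append(z['mtx']@np.c_[z['R'],z['t']])
        print(n,f,onplane(f,*p,h).round(4))
    q=cv2.triangulatePoints(L[0],L[1],np.float64(a),np.float64(b)); print('tri',(q[:3]/q[3]).ravel().round(4))
X,ok,z=cloud('w1')
for n,h,c,r in(('bottle',.233,(.5645,.0628),.03),('jar',.107,(.632,.0125),.045),('shaker',.213,(.574,-.063),.03)):
    m=ok&(abs(X[...,2]-h)<.005)&(np.hypot(*np.moveaxis(X[...,:2]-c,-1,0))<r); P=X[m]; print(n,(P.min(0)+P.max(0))/2,np.median(P[:,2]),P.min(0).round(3),P.max(0).round(3))
E
```

```text
bottle w1 [0.5611 0.0638 0.233 ]
bottle top0 [0.5645 0.0623 0.233 ]
tri [0.5618 0.0629 0.2387]
jar w1 [0.6285 0.0146 0.107 ]
jar top0 [0.6253 0.0108 0.107 ]
tri [0.634  0.0104 0.0833]
shaker w1 [ 0.5699 -0.0604  0.213 ]
shaker top0 [ 0.5742 -0.0661  0.213 ]
tri [ 0.5743 -0.0663  0.2054]
bottle [0.56222286 0.06259802 0.2314037 ] 0.23199150464155183 [0.547 0.047 0.228] [0.578 0.078 0.235]
jar [0.62913192 0.01238853 0.10533029] 0.10592174308167239 [ 0.599 -0.017  0.102] [0.659 0.042 0.109]
shaker [ 0.56845736 -0.06354695  0.21114176] 0.21198059806991476 [ 0.552 -0.084  0.208] [ 0.585 -0.043  0.214]
```

Request:
step_hand(moves=[[0, 0, 0, 0.0507, 0.0345, 0, 0.06], [0, 0, 0, 0.0507, 0.0345, 0.03, 0.06], [0, 0, 0, 0.0507, 0.0345, 0.08, 0.06], [0, 0, 0, 0.0507, 0.0345, 0.12, 0.06], [0, 0, 0, 0.0507, 0.0345, 0.136, 0.06], [0, 0, 0, 0.0507, 0.0345, 0.136, 0.06], [0, 0, 0, 0.0507, 0.0345, 0.136, 0.02], [0, 0, 0, 0.0507, 0.0345, 0.136, 0.02], [0, 0, 0, 0.0507, 0.0345, 0.136, 0.02]])

```text
clock: 2.58
eef_pos: [0.5635, 0.0609, 0.1959]
tool_rot: [0.707, 0.707, 0.001, 0.001]
ft_force: [1.0, -1.6, 4.4]
grip_width: 0.0309
grasp_force: 60.0
```

Request:
step_hand(moves=[[0, 0, 0, 0, 0, -0.02, 0.02], [0, 0, 0, 0, 0, -0.05, 0.02], [0, 0, 0, 0.03, -0.006, -0.06, 0.02], [0, 0, 0, 0.075, -0.015, -0.06, 0.02], [0, 0, 0, 0.12, -0.0255, -0.06, 0.02], [0, 0, 0, 0.165, -0.0255, -0.06, 0.02], [0, 0, 0, 0.21, -0.0255, -0.06, 0.02], [0, 0, 0, 0.238, -0.0255, -0.06, 0.02], [0, 0, 0, 0.246, -0.0255, -0.05, 0.02], [0, 0, 0, 0.246, -0.0255, -0.03, 0.02]])

```text
clock: 3.82
eef_pos: [0.5367, 0.3072, 0.2228]
tool_rot: [0.707, 0.707, -0.001, 0.0]
ft_force: [0.0, -0.6, -6.6]
grip_width: 0.031
grasp_force: 60.8
```

```bash
python3 -c "
from h import *
go((.5375,.3075,.1829)); snap('top','t2')
X,ok,z=cloud('t2'); hsv=cv2.cvtColor(z['p'],cv2.COLOR_RGB2HSV)
m=ok&(hsv[...,0]<18)&(hsv[...,1]>90)&(abs(X[...,2]-.018)<.004)&(np.hypot(X[...,0]-.563,X[...,1]-.063)<.06)
P=X[m];print(m.sum(),cv2.minEnclosingCircle(P[:,:2].astype(np.float32)),np.median(P[:,2]))"
```

```text
eef [0.5367 0.3072 0.2228] rot [-0.0009  0.0012  0.001 ] F [ 0.  -0.6 -6.6] w 0.031 g 60.8 t 3.83
(0.5375, 0.3075, 0.1829) -> [0.0003 0.0008 0.0399]
1198 ((0.5598760843276978, 0.06421039998531342), 0.04610837250947952) 0.017420791469504444
```

View pics/t2.png

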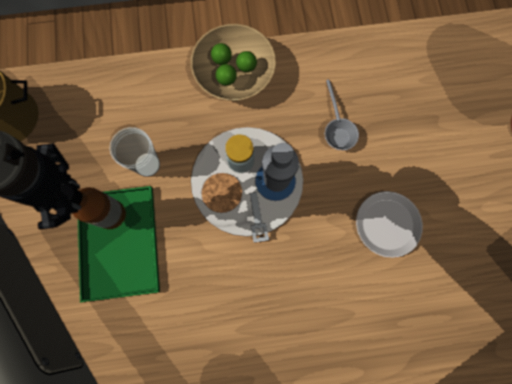

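The bottle hangs clear over the top part of the tray, with its body at about (105,208), and the cork coaster is bare at (221,193). I lower it now.

Request:
step_hand(moves=[[0, 0, 0, 0, 0, 0.02, 0.02], [0, 0, 0, 0, 0, 0.032, 0.02], [0, 0, 0, 0, 0, 0.037, 0.02], [0, 0, 0, 0, 0, 0.039, 0.02], [0, 0, 0, 0, 0, 0.04, 0.02]])

```text
clock: 4.5
eef_pos: [0.5374, 0.3071, 0.1849]
tool_rot: [0.707, 0.707, 0.001, 0.0]
ft_force: [-0.1, -0.1, -8.0]
grip_width: 0.0304
grasp_force: 60.8
```

Request:
step_hand(moves=[[0, 0, 0, 0, 0, 0.001, 0.02], [0, 0, 0, 0, 0, 0.001, 0.02]])

```text
clock: 4.75
eef_pos: [0.5371, 0.3071, 0.1836]
tool_rot: [0.707, 0.707, 0.0, 0.0]
ft_force: [-0.1, -0.1, -6.9]
grip_width: 0.0309
grasp_force: 60.8
```

Request:
step_hand(moves=[[0, 0, 0, 0, 0, 0.001, 0.02], [0, 0, 0, 0, 0, 0.001, 0.02]])

```text
clock: 5.0
eef_pos: [0.5372, 0.3072, 0.183]
tool_rot: [0.707, 0.707, 0.001, 0.0]
ft_force: [-0.2, -0.9, -3.0]
grip_width: 0.0308
grasp_force: 61.5
```

Request:
step_hand(moves=[[0, 0, 0, 0, 0, 0.001, 0.02], [0, 0, 0, 0, 0, 0.001, 0.02]])

```text
clock: 5.25
eef_pos: [0.5373, 0.3073, 0.1829]
tool_rot: [0.707, 0.707, 0.001, 0.0]
ft_force: [-3.1, -0.9, 3.4]
grip_width: 0.0307
grasp_force: 62.1
```

Request:
step_hand(moves=[[0, 0, 0, 0, 0, 0, 0.06], [0, 0, 0, 0, 0, 0, 0.06], [0, 0, 0, 0, 0, -0.02, 0.06], [0, 0, 0, 0, 0, -0.06, 0.06], [0, 0, 0, 0, 0, -0.1, 0.06], [0, 0, 0, -0.05, 0.01, -0.115, 0.07], [0, 0, 0, -0.11, 0.02, -0.115, 0.07], [0, 0, 0, -0.17, 0.03, -0.115, 0.07], [0, 0, 0, -0.23, 0.035, -0.115, 0.07], [0, 0, 0, -0.27, 0.035, -0.115, 0.07]])

```text
clock: 6.5
eef_pos: [0.5724, 0.0343, 0.2963]
tool_rot: [0.708, 0.706, 0.0, 0.0]
ft_force: [-0.2, -0.4, -0.1]
grip_width: 0.0703
grasp_force: 0.0
```

```bash
python3 -c "
from h import *
go((.573,-.063,.29),(.573,-.063,.178)); snap('wrist','w3')
X,ok,z=cloud('w3')
for n,h,c,r in(('jar',.107,(.632,.0125),.05),('shaker',.213,(.574,-.063),.035)):
    m=ok&(abs(X[...,2]-h)<.005)&(np.hypot(*np.moveaxis(X[...,:2]-c,-1,0))<r); P=X[m]; print(n,(P.min(0)+P.max(0))/2,np.median(P[:,2]),P.min(0).round(3),P.max(0).round(3))
"
```

```text
eef [0.5724 0.0343 0.2963] rot [ 0.0007  0.0004 -0.0022] F [-0.2 -0.4 -0.1] w 0.0703 g 0.0 t 6.5
(0.573, -0.063, 0.29) -> [-0.0973  0.0008  0.0063]
(0.573, -0.063, 0.178) -> [-0.0972  0.0007  0.1183]
jar [0.62942681 0.01265177 0.10550779] 0.10603647735155139 [ 0.6   -0.017  0.102] [0.659 0.042 0.109]
shaker [ 0.5721327  -0.06339752  0.2109129 ] 0.2119866537844261 [ 0.553 -0.083  0.208] [ 0.591 -0.044  0.214]
```

View pics/w3.png

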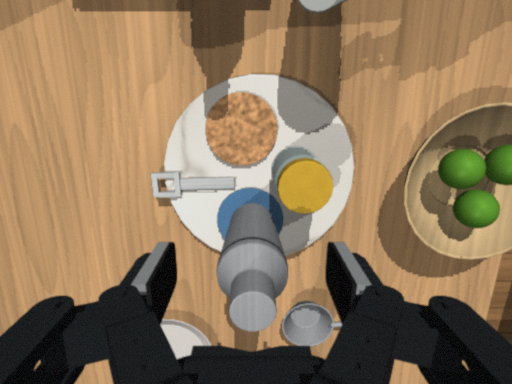

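The wrist view shows the cork coaster at (241,129), the jar at (305,187) and the shaker cap at (253,308), centred between the fingers in x. Now I grasp the shaker.

Request:
step_hand(moves=[[0, 0, 0, -0.05, 0, 0, 0.07], [0, 0, 0, -0.0975, 0, 0, 0.07], [0, 0, 0, -0.0975, 0, 0.03, 0.07], [0, 0, 0, -0.0975, 0, 0.08, 0.07], [0, 0, 0, -0.0975, 0, 0.11, 0.07], [0, 0, 0, -0.0975, 0, 0.118, 0.07], [0, 0, 0, -0.0975, 0, 0.118, 0.03], [0, 0, 0, -0.0975, 0, 0.118, 0.03], [0, 0, 0, -0.0975, 0, 0.118, 0.03], [0, 0, 0, -0.0975, 0, 0.118, 0.03]])

```text
clock: 7.8
eef_pos: [0.5735, -0.0606, 0.1803]
tool_rot: [0.707, 0.707, 0.001, 0.002]
ft_force: [1.1, 0.7, 6.6]
grip_width: 0.0386
grasp_force: 61.9
```

```bash
python3 -c "
from h import *
X,ok,z=cloud('w3'); hsv=cv2.cvtColor(z['p'],cv2.COLOR_RGB2HSV)
m=ok&(hsv[...,0]<18)&(hsv[...,1]>90)&(abs(X[...,2]-.018)<.004)&(np.hypot(X[...,0]-.563,X[...,1]-.063)<.06)
P=X[m];print(m.sum(),cv2.minEnclosingCircle(P[:,:2].astype(np.float32)),np.median(P[:,2]))"
```

```text
4043 ((0.5586702823638916, 0.06546171009540558), 0.04644227400422096) 0.017202805446628607
```

Request:
step_hand(moves=[[0, 0, 0, 0, 0, -0.02, 0.03], [0, 0, 0, 0, 0, -0.05, 0.03], [0, 0, 0, 0.03, -0.02, -0.06, 0.03], [0, 0, 0, 0.075, -0.045, -0.06, 0.03], [0, 0, 0, 0.12, -0.07, -0.06, 0.03], [0, 0, 0, 0.165, -0.09, -0.06, 0.03], [0, 0, 0, 0.21, -0.11, -0.06, 0.03], [0, 0, 0, 0.255, -0.13, -0.06, 0.03], [0, 0, 0, 0.3, -0.15, -0.06, 0.03], [0, 0, 0, 0.33, -0.151, -0.06, 0.03]])

```text
clock: 9.05
eef_pos: [0.4186, 0.2707, 0.2374]
tool_rot: [0.706, 0.708, -0.002, -0.001]
ft_force: [0.8, -0.4, -5.2]
grip_width: 0.0384
grasp_force: 62.1
```

Request:
step_hand(moves=[[0, 0, 0, 0.03, 0, 0, 0.03], [0, 0, 0, 0.042, 0, 0.01, 0.03], [0, 0, 0, 0.042, 0, 0.03, 0.03], [0, 0, 0, 0.042, 0, 0.05, 0.03], [0, 0, 0, 0.042, 0, 0.062, 0.03], [0, 0, 0, 0.042, 0, 0.068, 0.03], [0, 0, 0, 0.042, 0, 0.07, 0.03], [0, 0, 0, 0.042, 0, 0.071, 0.03]])

```text
clock: 10.05
eef_pos: [0.4214, 0.3117, 0.1678]
tool_rot: [0.707, 0.707, 0.001, 0.0]
ft_force: [-0.1, 0.1, -4.6]
grip_width: 0.039
grasp_force: 62.1
```

```bash
python3 -c "
from h import *
go((.4215,.3117,.1673)); snap('top','t4')"
```

```text
eef [0.4214 0.3117 0.1678] rot [ 0.001  -0.0007 -0.0002] F [-0.1  0.1 -4.6] w 0.039 g 62.1 t 10.05
(0.4215, 0.3117, 0.1673) -> [0.     0.0001 0.0005]
```

View pics/t4.png

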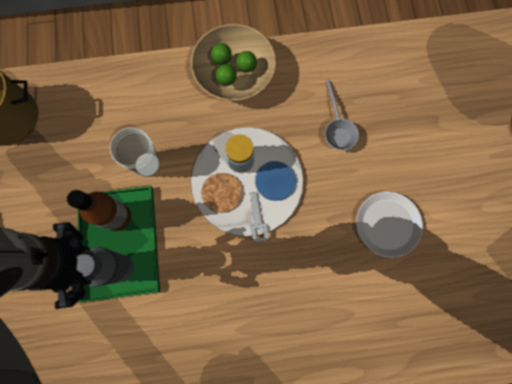

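The bottle stands upright in the tray at about (110,218), and the shaker is over its near half at about (110,267). Both coasters are bare, cork at (221,193) and blue at (276,181). I creep down to contact.

Request:
step_hand(moves=[[0, 0, 0, 0, 0, 0.001, 0.03], [0, 0, 0, 0, 0, 0.001, 0.03]])

```text
clock: 10.35
eef_pos: [0.4214, 0.3119, 0.1673]
tool_rot: [0.707, 0.707, 0.001, 0.0]
ft_force: [0.4, -0.4, 0.7]
grip_width: 0.0387
grasp_force: 62.5
```

Request:
step_hand(moves=[[0, 0, 0, 0, 0, 0.001, 0.03], [0, 0, 0, 0, 0, 0.001, 0.03]])

```text
clock: 10.6
eef_pos: [0.4215, 0.312, 0.1672]
tool_rot: [0.707, 0.707, 0.001, 0.0]
ft_force: [-2.0, -0.9, 6.2]
grip_width: 0.039
grasp_force: 63.4
```

```bash
python3 - <<'E'
from h import *
from scipy.optimize import least_squares
X,ok,z=cloud('t4'); hsv=cv2.cvtColor(z['p'],cv2.COLOR_RGB2HSV)
for n,m in(('cork',(hsv[...,0]<18)&(hsv[...,1]>90)&(np.hypot(X[...,0]-.563,X[...,1]-.063)<.06)),('blue',(hsv[...,0]>95)&(hsv[...,0]<125)&(hsv[...,1]>110)&(np.hypot(X[...,0]-.572,X[...,1]+.063)<.06))):
    P=X[m&ok&(abs(X[...,2]-.018)<.004)];print(n,len(P),cv2.minEnclosingCircle(P[:,:2].astype(np.float32)),np.median(P[:,2]))
E
```

```text
cork 1210 ((0.5594830513000488, 0.0634550154209137), 0.0460331067442894) 0.017479812960763917
blue 1121 ((0.5707590579986572, -0.06146498769521713), 0.045423027127981186) 0.01756827510991731
```

Request:
step_hand(moves=[[0, 0, 0, 0, 0, 0, 0.07], [0, 0, 0, 0, 0, 0, 0.07], [0, 0, 0, 0, 0, -0.02, 0.07], [0, 0, 0, 0, 0, -0.06, 0.07], [0, 0, 0, 0, 0, -0.1, 0.07], [0, 0, 0, -0.04, 0.02, -0.12, 0.085], [0, 0, 0, -0.09, 0.05, -0.12, 0.085], [0, 0, 0, -0.14, 0.085, -0.12, 0.085], [0, 0, 0, -0.19, 0.12, -0.12, 0.085], [0, 0, 0, -0.24, 0.155, -0.12, 0.085]])

```text
clock: 11.85
eef_pos: [0.5771, 0.0698, 0.2853]
tool_rot: [0.707, 0.707, 0.0, 0.0]
ft_force: [-0.0, -0.1, 0.6]
grip_width: 0.0848
grasp_force: 0.0
```

Request:
step_hand(moves=[[0, 0, 0, -0.03, 0.03, 0.03, 0.085], [0, 0, 0, -0.055, 0.05, 0.06, 0.085], [0, 0, 0, -0.055, 0.05, 0.06, 0.085]])

```text
clock: 12.22
eef_pos: [0.6253, 0.0142, 0.221]
tool_rot: [0.708, 0.706, -0.003, -0.002]
ft_force: [-0.8, -0.1, -0.6]
grip_width: 0.0853
grasp_force: 0.0
```

```bash
python3 -c "
from h import *
go((.630,.0125,.079)); snap('wrist','w5')
X,ok,z=cloud('w5')
for n,h,c,r in(('jar',.107,(.632,.0125),.05),):
    m=ok&(abs(X[...,2]-h)<.005)&(np.hypot(*np.moveaxis(X[...,:2]-c,-1,0))<r); P=X[m]; print(n,(P.min(0)+P.max(0))/2,np.median(P[:,2]),P.min(0).round(3),P.max(0).round(3))
"
```

```text
eef [0.6253 0.0142 0.221 ] rot [-0.0069  0.0005 -0.0036] F [-0.8 -0.1 -0.6] w 0.0853 g 0.0 t 12.22
(0.63, 0.0125, 0.079) -> [-0.0016  0.0057  0.1419]
jar [0.62965569 0.01236522 0.10514941] 0.10604956106328003 [ 0.6   -0.018  0.102] [0.659 0.042 0.108]
```

View pics/w5.png

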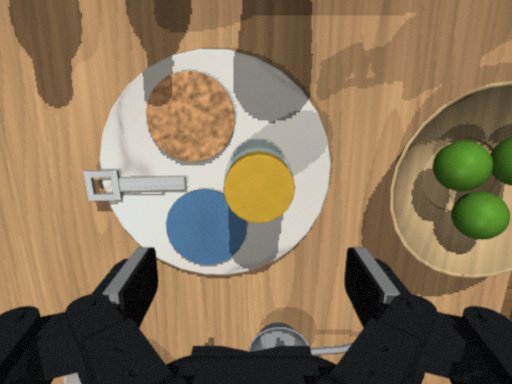

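The wrist view shows the jar cap at (260,187), with the fingers at about 147 and 360 straddling it in x once it is below. Cork is at (191,117) and blue at (206,227). I descend with a small x correction.

Request:
step_hand(moves=[[0, 0, 0, -0.001, 0.003, 0.03, 0.085], [0, 0, 0, -0.001, 0.003, 0.07, 0.085], [0, 0, 0, -0.001, 0.003, 0.09, 0.085]])

```text
clock: 12.65
eef_pos: [0.6281, 0.0168, 0.1347]
tool_rot: [0.707, 0.708, -0.0, -0.0]
ft_force: [-0.5, 0.4, 0.6]
grip_width: 0.085
grasp_force: 0.0
```

```bash
python3 -c "
from h import *
go((.630,.0125,.079))"
```

```text
eef [0.6281 0.0168 0.1347] rot [-0.001  -0.0003  0.0017] F [-0.5  0.4  0.6] w 0.085 g 0.0 t 12.65
(0.63, 0.0125, 0.079) -> [-0.0043  0.0019  0.0557]
```

Request:
step_hand(moves=[[0, 0, 0, -0.003, 0.0015, 0.02, 0.085], [0, 0, 0, -0.003, 0.0015, 0.04, 0.085], [0, 0, 0, -0.003, 0.0015, 0.052, 0.085], [0, 0, 0, -0.003, 0.0015, 0.052, 0.085], [0, 0, 0, -0.003, 0.0015, 0.052, 0.05], [0, 0, 0, -0.003, 0.0015, 0.052, 0.05], [0, 0, 0, -0.003, 0.0015, 0.052, 0.05]])

```text
clock: 13.52
eef_pos: [0.6315, 0.0126, 0.0851]
tool_rot: [0.707, 0.707, 0.001, 0.001]
ft_force: [-0.9, 0.2, 6.2]
grip_width: 0.0583
grasp_force: 65.5
```

```bash
python3 -c "
from h import *
go()"
```

```text
eef [0.6315 0.0126 0.0851] rot [ 0.0029 -0.0003  0.    ] F [-0.9  0.2  6.2] w 0.0583 g 65.5 t 13.53
```

Request:
step_hand(moves=[[0, 0, 0, 0, 0, -0.02, 0.05], [0, 0, 0, 0, 0, -0.05, 0.05], [0, 0, 0, -0.02, -0.015, -0.07, 0.05], [0, 0, 0, -0.06, -0.04, -0.07, 0.05], [0, 0, 0, -0.1, -0.065, -0.07, 0.05], [0, 0, 0, -0.14, -0.09, -0.07, 0.05], [0, 0, 0, -0.18, -0.115, -0.07, 0.05], [0, 0, 0, -0.22, -0.14, -0.07, 0.05], [0, 0, 0, -0.26, -0.165, -0.07, 0.05], [0, 0, 0, -0.295, -0.185, -0.07, 0.05]])

```text
clock: 14.78
eef_pos: [0.4439, -0.2837, 0.1528]
tool_rot: [0.707, 0.707, -0.0, -0.001]
ft_force: [-0.3, 0.0, -2.0]
grip_width: 0.0583
grasp_force: 65.2
```

Request:
step_hand(moves=[[0, 0, 0, -0.0164, -0.0067, 0, 0.05], [0, 0, 0, -0.0164, -0.0067, 0.02, 0.05], [0, 0, 0, -0.0164, -0.0067, 0.04, 0.05], [0, 0, 0, -0.0164, -0.0067, 0.055, 0.05], [0, 0, 0, -0.0164, -0.0067, 0.065, 0.05], [0, 0, 0, -0.0164, -0.0067, 0.068, 0.05], [0, 0, 0, -0.0164, -0.0067, 0.068, 0.05]])

```text
clock: 15.65
eef_pos: [0.4391, -0.2989, 0.0855]
tool_rot: [0.707, 0.707, 0.0, 0.0]
ft_force: [0.3, -0.4, -2.8]
grip_width: 0.0581
grasp_force: 65.1
```

```bash
python3 -c "
from h import *
go((.4398,-.2988,.0791)); snap('scene','s6')"
```

```text
eef [ 0.4391 -0.2989  0.0855] rot [0.0004 0.0002 0.0003] F [ 0.3 -0.4 -2.8] w 0.0581 g 65.1 t 15.65
(0.4398, -0.2988, 0.0791) -> [0.0001 0.0007 0.0064]
```

View pics/s6.png

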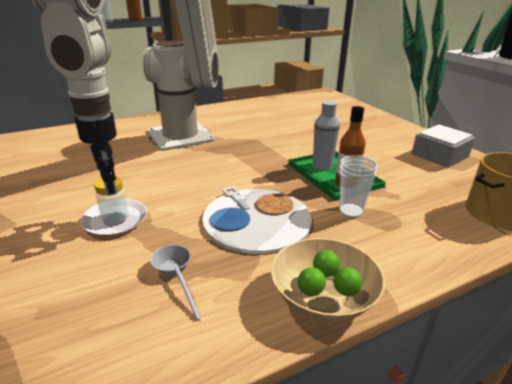

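The jar is held at (109,197) just above the middle of the saucer (113,218). The bottle and shaker stand in the tray at (350,140) and (326,140). I creep down.

Request:
step_hand(moves=[[0, 0, 0, 0, 0, 0.003, 0.05], [0, 0, 0, 0, 0, 0.004, 0.05], [0, 0, 0, 0, 0, 0.005, 0.05], [0, 0, 0, 0, 0, 0.005, 0.05]])

```text
clock: 16.2
eef_pos: [0.4387, -0.2989, 0.0803]
tool_rot: [0.707, 0.707, -0.0, -0.0]
ft_force: [0.8, -0.1, -3.1]
grip_width: 0.0582
grasp_force: 65.1
```

Request:
step_hand(moves=[[0, 0, 0, 0, 0, 0.001, 0.05], [0, 0, 0, 0, 0, 0.001, 0.05]])

```text
clock: 16.45
eef_pos: [0.4388, -0.2989, 0.0793]
tool_rot: [0.707, 0.707, 0.0, 0.0]
ft_force: [0.4, -0.1, -2.8]
grip_width: 0.0578
grasp_force: 65.1
```

Request:
step_hand(moves=[[0, 0, 0, 0, 0, 0.001, 0.05], [0, 0, 0, 0, 0, 0.001, 0.05]])

```text
clock: 16.7
eef_pos: [0.4388, -0.299, 0.0791]
tool_rot: [0.707, 0.707, -0.0, 0.0]
ft_force: [-2.1, 1.9, 4.2]
grip_width: 0.058
grasp_force: 65.7
```

Request:
step_hand(moves=[[0, 0, 0, 0, 0, 0, 0.085], [0, 0, 0, 0, 0, 0, 0.085], [0, 0, 0, 0, 0, -0.015, 0.085], [0, 0, 0, 0, 0, -0.05, 0.085], [0, 0, 0, 0, 0, -0.1, 0.085], [0, 0, 0, 0, 0, -0.16, 0.085], [0, 0, 0, 0.03, 0.01, -0.2, 0.07], [0, 0, 0, 0.09, 0.02, -0.215, 0.06], [0, 0, 0, 0.15, 0.03, -0.215, 0.06], [0, 0, 0, 0.21, 0.04, -0.215, 0.06]])

```text
clock: 17.95
eef_pos: [0.4792, -0.0873, 0.295]
tool_rot: [0.707, 0.707, 0.001, 0.001]
ft_force: [1.5, -1.2, 0.3]
grip_width: 0.0599
grasp_force: 0.0Traceback (most recent call last):
```

```bash
python3 - <<'E'
from h import *
snap('top','t7'); X,ok,z=cloud('t7')
m=ok&(abs(X[...,2]-.101)<.006)&(np.hypot(X[...,0]-.438,X[...,1]+.299)<.06);P=X[m];print('jar',m.sum(),(P.min(0)+P.max(0))/2,np.median(P[:,2]))
m=ok&(np.hypot(X[...,0]-.438,X[...,1]+.299)<.13)&(X[...,2]>.012)&(X[...,2]<.02); P=X[m];print('saucer',cv2.minEnclosingCircle(P[:,:2].astype(np.float32)))
m=ok&(abs(X[...,2]-.220)<.006)&(np.hypot(X[...,0]-.5375,X[...,1]-.309)<.05);P=X[m];print('bottle',m.sum(),(P.min(0)+P.max(0))/2)
m=ok&(abs(X[...,2]-.200)<.006)&(np.hypot(X[...,0]-.4215,X[...,1]-.309)<.05);P=X[m];print('shaker',m.sum(),(P.min(0)+P.max(0))/2)
go((.5373,.3073,.30),(.5373,.3073,.1829))
E
```

```text
  File "<stdin>", line 3, in <module>
    return umr_minimum(a, axis, None, out, keepdims, initial, where)
ValueError: zero-size array to reduction operation minimum which has no identity
```

View pics/t7.png

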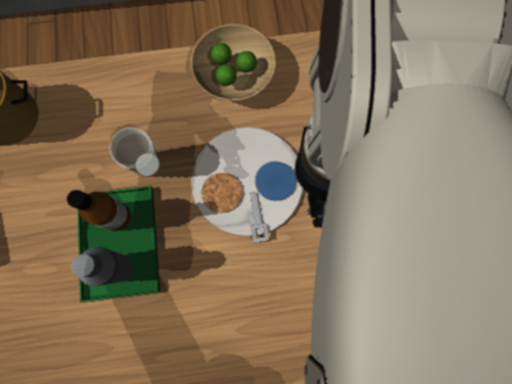

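The arm hides the saucer from the top camera. The bottle cap (77,199) and shaker cap (87,267) stand in the tray. I check the jar from the scene camera instead.

```bash
python3 - <<'E'
from h import *
snap('scene','s7')
def f(n,X,ok,h,c):
    m=ok&(abs(X[...,2]-h)<.006)&(np.hypot(X[...,0]-c[0],X[...,1]-c[1])<.05);P=X[m];print(n,m.sum(),((P.min(0)+P.max(0))/2).round(4) if len(P) else '')
X,ok,z=cloud('s7'); f('jar',X,ok,.101,(.438,-.299)); f('bottle',X,ok,.22,(.5375,.309))
m=ok&(np.hypot(X[...,0]-.438,X[...,1]+.299)<.13)&(X[...,2]>.012)&(X[...,2]<.02); P=X[m];print('saucer',cv2.minEnclosingCircle(P[:,:2].astype(np.float32)))
X,ok,z=cloud('t7'); f('bottle',X,ok,.22,(.5375,.309)); f('shaker',X,ok,.2,(.4215,.309))
go((.5373,.3073,.30),(.5373,.3073,.1829))
E
```

```text
jar 343 [ 0.4406 -0.2971  0.0999]
bottle 73 [0.5414 0.3087 0.2183]
saucer ((0.4383496344089508, -0.29674604535102844), 0.07552115619182587)
bottle 265 [0.5372 0.3084 0.219 ]
shaker 437 [0.422  0.3076 0.1983]
eef [ 0.4795 -0.0837  0.2947] rot [ 0.0021 -0.0015  0.0083] F [ 0.5 -0.1 -0. ] w 0.0601 g 0.0 t 18.05
(0.5373, 0.3073, 0.3) -> [ 0.3906  0.0611 -0.0046]
(0.5373, 0.3073, 0.1829) -> [0.3904 0.0608 0.1125]
```

Request:
step_hand(moves=[[0, 0, 0, 0.06, 0.01, -0.005, 0.06], [0, 0, 0, 0.12, 0.02, -0.005, 0.06], [0, 0, 0, 0.18, 0.03, -0.005, 0.06], [0, 0, 0, 0.24, 0.04, -0.005, 0.06], [0, 0, 0, 0.3, 0.05, -0.005, 0.06], [0, 0, 0, 0.35, 0.058, -0.005, 0.06], [0, 0, 0, 0.385, 0.058, -0.005, 0.06], [0, 0, 0, 0.393, 0.058, -0.005, 0.06], [0, 0, 0, 0.393, 0.058, -0.005, 0.06]])

```text
clock: 19.18
eef_pos: [0.537, 0.3036, 0.2985]
tool_rot: [0.707, 0.707, -0.0, 0.0]
ft_force: [-0.4, -0.6, -1.2]
grip_width: 0.0604
grasp_force: 0.0
```

```bash
python3 -c "
from h import *
go((.5373,.3073,.1829))"
```

```text
eef [0.537  0.3036 0.2985] rot [0.0002 0.0006 0.0001] F [-0.4 -0.6 -1.2] w 0.0604 g 0.0 t 19.18
(0.5373, 0.3073, 0.1829) -> [0.0037 0.0002 0.1156]
```

Request:
step_hand(moves=[[0, 0, 0, 0.0045, 0, 0.02, 0.06], [0, 0, 0, 0.0045, 0, 0.06, 0.06], [0, 0, 0, 0.0045, 0, 0.095, 0.06], [0, 0, 0, 0.0045, 0, 0.112, 0.06], [0, 0, 0, 0.0045, 0, 0.115, 0.06], [0, 0, 0, 0.0045, 0, 0.115, 0.06], [0, 0, 0, 0.0045, 0, 0.115, 0.02], [0, 0, 0, 0.0045, 0, 0.115, 0.02], [0, 0, 0, 0.0045, 0, 0.115, 0.02]])

```text
clock: 20.3
eef_pos: [0.5376, 0.3089, 0.1849]
tool_rot: [0.707, 0.707, 0.001, 0.001]
ft_force: [0.7, -0.7, 5.9]
grip_width: 0.0304
grasp_force: 60.7
```

```bash
python3 -c "
from h import *
go()"
```

```text
eef [0.5376 0.3089 0.1849] rot [ 0.0026 -0.0012 -0.    ] F [ 0.7 -0.7  5.9] w 0.0304 g 60.7 t 20.3
```

Request:
step_hand(moves=[[0, 0, 0, 0, 0, -0.02, 0.02], [0, 0, 0, 0, 0, -0.05, 0.02], [0, 0, 0, -0.03, 0, -0.06, 0.02], [0, 0, 0, -0.075, 0, -0.06, 0.02], [0, 0, 0, -0.12, 0.005, -0.06, 0.02], [0, 0, 0, -0.165, 0.013, -0.06, 0.02], [0, 0, 0, -0.21, 0.02, -0.06, 0.02], [0, 0, 0, -0.236, 0.0225, -0.06, 0.02], [0, 0, 0, -0.2442, 0.0225, -0.05, 0.02], [0, 0, 0, -0.2442, 0.0225, -0.035, 0.02]])

```text
clock: 21.55
eef_pos: [0.5587, 0.0647, 0.2165]
tool_rot: [0.707, 0.707, -0.0, -0.001]
ft_force: [0.2, 1.4, -7.1]
grip_width: 0.0306
grasp_force: 60.8
```

Request:
step_hand(moves=[[0, 0, 0, 0, 0, 0.01, 0.02], [0, 0, 0, 0, 0, 0.016, 0.02], [0, 0, 0, 0, 0, 0.018, 0.02], [0, 0, 0, 0, 0, 0.018, 0.02]])

```text
clock: 22.05
eef_pos: [0.5594, 0.0649, 0.2005]
tool_rot: [0.707, 0.707, 0.0, 0.0]
ft_force: [0.1, -0.1, -8.2]
grip_width: 0.0305
grasp_force: 60.6
```

```bash
python3 -c "
from h import *
go((.5601,.0647,.1965)); snap('wrist','w8');snap('scene','s8')
a=cv2.imread('pics/w8.png');b=cv2.imread('pics/s8.png')[90:250,180:400];cv2.imwrite('pics/c8.png',cv2.hconcat([cv2.resize(a,(400,300)),cv2.resize(b,(400,300),interpolation=3)]))"
```

```text
eef [0.5594 0.0649 0.2005] rot [ 0.0004 -0.0001  0.0007] F [ 0.1 -0.1 -8.2] w 0.0305 g 60.6 t 22.05
(0.5601, 0.0647, 0.1965) -> [-0.0002  0.0007  0.004 ]
```

View pics/c8.png

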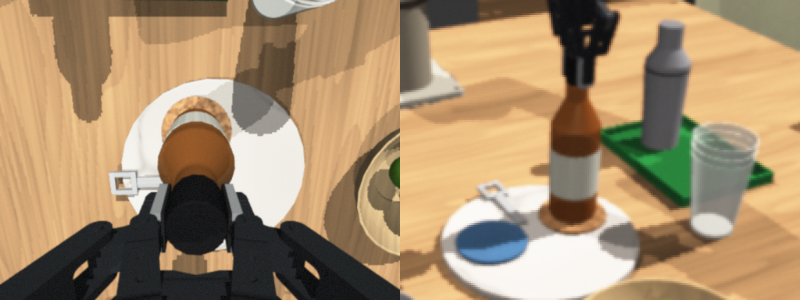

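The bottle hangs about 3–4 mm above the cork coaster and looks centred: base centre about 574 against coaster centre about 572 in the enlarged scene crop. I lower it.

Request:
step_hand(moves=[[0, 0, 0, 0, 0, 0.002, 0.02], [0, 0, 0, 0, 0, 0.003, 0.02], [0, 0, 0, 0, 0, 0.003, 0.02]])

```text
clock: 22.52
eef_pos: [0.5595, 0.0643, 0.1979]
tool_rot: [0.707, 0.707, 0.0, 0.0]
ft_force: [-0.8, -0.7, -3.3]
grip_width: 0.0302
grasp_force: 61.2
```

Request:
step_hand(moves=[[0, 0, 0, 0, 0, 0.001, 0.02], [0, 0, 0, 0, 0, 0.001, 0.02]])

```text
clock: 22.78
eef_pos: [0.5597, 0.0644, 0.1979]
tool_rot: [0.707, 0.707, 0.001, 0.001]
ft_force: [-3.7, -1.1, 5.0]
grip_width: 0.0308
grasp_force: 62.0
```

Request:
step_hand(moves=[[0, 0, 0, 0, 0, 0.001, 0.02], [0, 0, 0, 0, 0, 0.001, 0.02]])

```text
clock: 23.02
eef_pos: [0.5598, 0.0644, 0.1979]
tool_rot: [0.707, 0.707, 0.001, 0.001]
ft_force: [-4.0, -0.7, 10.1]
grip_width: 0.0307
grasp_force: 62.8
```

Request:
step_hand(moves=[[0, 0, 0, 0, 0, -0.001, 0.02], [0, 0, 0, 0, 0, -0.001, 0.06], [0, 0, 0, 0, 0, -0.001, 0.06], [0, 0, 0, 0, 0, -0.02, 0.06], [0, 0, 0, 0, 0, -0.06, 0.06], [0, 0, 0, 0, 0, -0.1, 0.06], [0, 0, 0, 0.04, -0.025, -0.1, 0.07], [0, 0, 0, 0.09, -0.055, -0.1, 0.07], [0, 0, 0, 0.14, -0.085, -0.1, 0.07], [0, 0, 0, 0.19, -0.115, -0.1, 0.07]])

```text
clock: 24.28
eef_pos: [0.4436, 0.256, 0.2952]
tool_rot: [0.707, 0.707, 0.0, 0.0]
ft_force: [1.2, -0.2, -0.2]
grip_width: 0.0699
grasp_force: 0.0
```

Request:
step_hand(moves=[[0, 0, 0, 0.05, -0.022, 0, 0.07], [0, 0, 0, 0.056, -0.022, 0, 0.07], [0, 0, 0, 0.056, -0.022, 0, 0.07]])

```text
clock: 24.65
eef_pos: [0.4224, 0.3108, 0.295]
tool_rot: [0.707, 0.708, -0.0, 0.0]
ft_force: [-0.7, -0.6, -0.3]
grip_width: 0.07
grasp_force: 0.0
```

```bash
python3 -c "
from h import *
go((.4215,.309,.168))"
```

```text
eef [0.4224 0.3108 0.295 ] rot [0.0001 0.0005 0.0012] F [-0.7 -0.6 -0.3] w 0.07 g 0.0 t 24.65
(0.4215, 0.309, 0.168) -> [-0.0017 -0.0009  0.127 ]
```

Request:
step_hand(moves=[[0, 0, 0, -0.001, -0.0005, 0.03, 0.07], [0, 0, 0, -0.001, -0.0005, 0.07, 0.07], [0, 0, 0, -0.001, -0.0005, 0.11, 0.07], [0, 0, 0, -0.001, -0.0005, 0.124, 0.07], [0, 0, 0, -0.001, -0.0005, 0.126, 0.07], [0, 0, 0, -0.001, -0.0005, 0.126, 0.07], [0, 0, 0, -0.001, -0.0005, 0.126, 0.03], [0, 0, 0, -0.001, -0.0005, 0.126, 0.03], [0, 0, 0, -0.001, -0.0005, 0.126, 0.03]])

```text
clock: 25.78
eef_pos: [0.4224, 0.3102, 0.1708]
tool_rot: [0.707, 0.707, 0.001, 0.0]
ft_force: [-1.2, 0.2, 6.2]
grip_width: 0.0385
grasp_force: 61.6
```

```bash
python3 -c "
from h import *
go(); snap('top','t9')
X,ok,z=cloud('t9'); m=ok&(abs(X[...,2]-.233)<.006)&(np.hypot(X[...,0]-.56,X[...,1]-.064)<.05);P=X[m];print('bottle',m.sum(),((P.min(0)+P.max(0))/2).round(4))"
```

```text
eef [0.4224 0.3102 0.1708] rot [ 0.0022 -0.002   0.0003] F [-1.2  0.2  6.2] w 0.0385 g 61.6 t 25.77
bottle 255 [0.5594 0.064  0.2317]
```

The bottle measures (0.559, 0.064), level with the cork centre. I carry the shaker round the near side of it.

Request:
step_hand(moves=[[0, 0, 0, 0, 0, -0.02, 0.03], [0, 0, 0, 0, 0, -0.05, 0.03], [0, 0, 0, -0.03, 0, -0.06, 0.03], [0, 0, 0, -0.075, 0, -0.06, 0.03], [0, 0, 0, -0.12, 0, -0.06, 0.03], [0, 0, 0, -0.165, 0, -0.06, 0.03], [0, 0, 0, -0.21, 0, -0.06, 0.03], [0, 0, 0, -0.255, 0.01, -0.06, 0.03], [0, 0, 0, -0.3, 0.02, -0.06, 0.03], [0, 0, 0, -0.335, 0.04, -0.06, 0.03]])

```text
clock: 27.08
eef_pos: [0.4607, -0.0272, 0.2285]
tool_rot: [0.707, 0.707, -0.001, -0.001]
ft_force: [1.3, 0.5, -3.8]
grip_width: 0.0385
grasp_force: 61.7
```

Request:
step_hand(moves=[[0, 0, 0, -0.02, 0.03, 0, 0.03], [0, 0, 0, -0.034, 0.065, 0, 0.03], [0, 0, 0, -0.034, 0.095, 0, 0.03], [0, 0, 0, -0.034, 0.109, 0, 0.03], [0, 0, 0, -0.034, 0.109, 0.01, 0.03], [0, 0, 0, -0.034, 0.109, 0.03, 0.03], [0, 0, 0, -0.034, 0.109, 0.04, 0.03], [0, 0, 0, -0.034, 0.109, 0.043, 0.03], [0, 0, 0, -0.034, 0.109, 0.043, 0.03]])

```text
clock: 28.2
eef_pos: [0.5706, -0.0595, 0.1865]
tool_rot: [0.707, 0.707, 0.0, 0.0]
ft_force: [0.9, 0.2, -3.9]
grip_width: 0.0387
grasp_force: 61.9
```

```bash
python3 -c "
from h import *
go((.5714,-.0588,.1838)); snap('wrist','w10');snap('scene','s10')
a=cv2.imread('pics/w10.png');b=cv2.imread('pics/s10.png')[90:250,160:380];cv2.imwrite('pics/c10.png',cv2.hconcat([cv2.resize(a,(400,300)),cv2.resize(b,(400,300),interpolation=3)]))"
```

```text
eef [ 0.5706 -0.0595  0.1865] rot [0. 0. 0.] F [ 0.9  0.2 -3.9] w 0.0387 g 61.9 t 28.2
(0.5714, -0.0588, 0.1838) -> [0.0007 0.0008 0.0027]
```

View pics/c10.png

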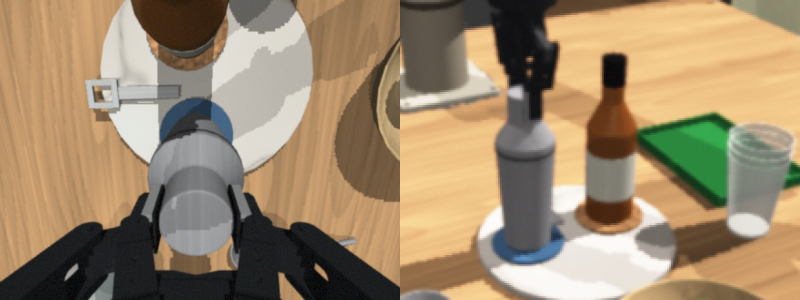

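The shaker hangs about 3 mm above the blue coaster: foot centre about 528, coaster centre about 528 in the crop. The bottle stands upright on the cork. I lower the shaker.

Request:
step_hand(moves=[[0, 0, 0, 0, 0.0005, 0.002, 0.03], [0, 0, 0, 0, 0.0005, 0.002, 0.03]])

```text
clock: 28.55
eef_pos: [0.5714, -0.0596, 0.1844]
tool_rot: [0.707, 0.707, 0.0, 0.0]
ft_force: [1.0, 0.1, -3.6]
grip_width: 0.0382
grasp_force: 62.0
```

Request:
step_hand(moves=[[0, 0, 0, 0, 0, 0.001, 0.03], [0, 0, 0, 0, 0, 0.001, 0.03]])

```text
clock: 28.8
eef_pos: [0.5715, -0.0596, 0.1839]
tool_rot: [0.707, 0.707, 0.0, 0.0]
ft_force: [-0.8, -0.6, -1.1]
grip_width: 0.0384
grasp_force: 62.3
```

Request:
step_hand(moves=[[0, 0, 0, 0, 0, 0.001, 0.03], [0, 0, 0, 0, 0, 0.001, 0.03]])

```text
clock: 29.05
eef_pos: [0.5715, -0.0597, 0.1839]
tool_rot: [0.707, 0.707, 0.0, 0.001]
ft_force: [-2.5, 0.4, 5.8]
grip_width: 0.0385
grasp_force: 63.1
```

Contact. I release it, lift, and retreat towards the robot's right, clear of the view.

Request:
step_hand(moves=[[0, 0, 0, 0, 0, 0, 0.07], [0, 0, 0, 0, 0, 0, 0.07], [0, 0, 0, 0, 0, -0.02, 0.07], [0, 0, 0, 0, 0, -0.06, 0.07], [0, 0, 0, 0, 0, -0.11, 0.07], [0, 0, 0, 0, -0.05, -0.12, 0.07], [0, 0, 0, -0.02, -0.11, -0.12, 0.07], [0, 0, 0, -0.04, -0.17, -0.12, 0.07], [0, 0, 0, -0.04, -0.23, -0.12, 0.07], [0, 0, 0, -0.04, -0.25, -0.12, 0.07]])

```text
clock: 30.3
eef_pos: [0.3184, -0.0995, 0.3026]
tool_rot: [0.708, 0.707, 0.0, 0.0]
ft_force: [0.3, -0.3, 0.2]
grip_width: 0.07
grasp_force: 0.0
```

Request:
step_hand(moves=[[0, 0, 0, -0.05, 0, 0, 0.07], [0, 0, 0, -0.11, 0, 0, 0.07], [0, 0, 0, -0.17, -0.03, 0, 0.07], [0, 0, 0, -0.23, -0.06, 0, 0.07], [0, 0, 0, -0.28, -0.08, 0, 0.07], [0, 0, 0, -0.28, -0.08, 0, 0.07]])

```text
clock: 31.05
eef_pos: [0.2394, -0.3829, 0.3016]
tool_rot: [0.71, 0.705, -0.0, -0.0]
ft_force: [0.9, 0.8, -0.3]
grip_width: 0.0697
grasp_force: 0.0
```

```bash
python3 - <<'E'
from h import *
snap('top','t11');snap('scene','s11')
for f in('t11','s11'):
    X,ok,z=cloud(f)
    for n,h,c in(('jar',.101,(.438,-.299)),('bottle',.233,(.56,.064)),('shaker',.213,(.571,-.0615))):
        m=ok&(abs(X[...,2]-h)<.006)&(np.hypot(X[...,0]-c[0],X[...,1]-c[1])<.05);P=X[m];print(f,n,m.sum(),((P.min(0)+P.max(0))/2).round(4) if len(P) else '',np.median(P[:,2]) if len(P) else '')
cv2.imwrite('pics/c11.png',cv2.hconcat([cv2.resize(cv2.imread(f'pics/{f}.png'),(400,300),interpolation=3) for f in('t11','s11')]))
E
```

```text
t11 jar 677 [ 0.4384 -0.2989  0.1   ] 0.10057381826428927
t11 bottle 255 [0.5588 0.0639 0.2315] 0.23240171892370493
t11 shaker 373 [ 0.5708 -0.0613  0.2116] 0.2124974807110454
s11 jar 345 [ 0.4411 -0.2971  0.0998] 0.10216876143262009
s11 bottle 100 [0.5607 0.0651 0.2315] 0.23382320949576957
s11 shaker 169 [ 0.574  -0.0589  0.2115] 0.21390676309325704
```

View pics/c11.png

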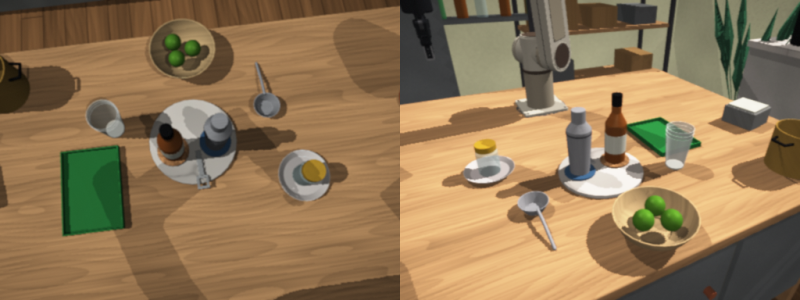

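Both views show all three standing upright in their places: the jar on the saucer (303,175), the bottle on cork and the shaker on blue. The tray is empty, and the cups, strainer and opener look unmoved.

```bash
python3 -c "
from workcell import workorder
print(workorder.job_done())"
```

```text
the job is handed in; nothing more can be done
None
```

I moved the bottle and shaker to the tray, stood the jar in the middle of the saucer, then set the bottle back on cork and the shaker on blue, all upright and within about 3 mm of centre by camera, and handed in the job at about 31 s of the 128 s.

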